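Reset the cold-stage controller and close its cover

ROBOT

A 7-joint arm with a two-finger parallel gripper is mounted at the origin on the work surface. World frame = base frame: x ahead of the robot, y to its left, z up, the work surface at z = 0. Lengths are in m, angles in rad, forces in N, time in s.
With the tool pointing down it reaches from about 0.4 to 0.875 m from the base axis. Payload 4.4 kg.
Tool frame: the origin (TCP) lies at the very end of the fingers, on their centre line; the grasp point (between the pads) lies 19 mm behind it (grip_point_offset is the distance from the TCP to the grasp point, in m); z points along the fingers, x is the direction in which the jaws open and shut, and the axes are right-handed (so a half turn about z gives the same grasp; the last joint's range is limited). The gripper opens to 85 mm and grips with 20 to 120 N. Pads are 22 mm wide; open, the fingers measure 114 mm over their backs; the gripper's body (76 mm by 85 mm) begins 54 mm behind the grasp point. The pads swing forward as they close: fully open they stand 13 mm farther back than shut.
Start: joints at [1.22, 0.628, 0.038, 1.517, -0.027, 0.996, -0.02], TCP at [0.183, -0.624, 0.208] pointing down, gripper open.
Joint ranges: [-3.06, 3.06], [-0.37, 2.12], [-1.25, 1.32], [0.18, 2.47], [-1.1, 4.24], [0.23, 1.98], [-2.94, 2.94]. Speed limits (rad/s): [2.57, 2.57, 3.14, 3.14, 3.14, 3.14, 3.14].

INTERFACE

Orientations are given as a 3x3 rotation matrix whose columns are the frame's x, y, z axes.
In Python, from bench import * gives the robot as it stands.
- The arm moves only by the tool carry_out, never from a script. Its argument "moves" is a list that holds one entry, the list of rows, each a list of 6 numbers: the shift along the tool's x, y, z in mm, then the turn, a rotation vector about the tool's x, y, z in rad. In form: [[[dx, dy, dz, rx, ry, rz], ...]]. A call has 1 to 12 rows; each row is the pose to reach, as a shift and turn from the pose measured when the call began, along the tool's axes at that moment; what a row does not reach only later rows make up. A row lasts 1/8 s, in which the tool goes at most 62.5 mm and 10.7 degrees, less where a joint would pass 70% of its speed; a pose out of reach is approached as far as the arm can. A call with a gripper value outside its range is refused whole. "hand" is the finger opening in mm, from 0 to 85.4, set as the call begins (left out, the last holds). The fingers move at their own pace and stop on an object; the grip force is fixed at half the most. Time passes only in rows, so rows that repeat a pose let the fingers close. It gives the time, the measured TCP pose, the force and the opening at its end, in the units of the state.
- read_state(): the state, without advancing time (a new reading comes with each control period).
- get_image(name): name is "side" or "top"; returns a dict with "image" (420x560x3 uint8, blue, green, red), "mtx" (3x3 intrinsics, pixels), "eye" and "orientation" of the camera in the world. Camera axes: x right, y up, looking along -z (the intrinsics and any distortion apply to the point x, -y, -z); pixel columns grow to the right and rows downward; lengths in m; the calibration is good to about 2 mm. A picture is of the moment at which its call begins. There is no depth.
- close_job(): hands the job in, once; it reports no verdict.
Trained networks look in the newest picture that a camera, given by its name, has taken for a name from the list of things; names that differ only in an ending like _2 or _b are one class to them, and where a whole thing is asked for, a point or a joint stands for the part that bears it (a point fixed in the world has none). Each returns a list of dicts, best first, with "confidence" (0 to 1); they miss things now and then, are a little off and sometimes report something else, mostly with a low value. They report only what shows in the picture. A call takes as long as a camera call.
- recognise(query, camera): "bbox" ([centre column, centre row, width, height] in pixels, round what is visible of it).
- cut_out(query, camera): "pixels" (420x560 bool, what is visible of it) and "bbox" ([centre column, centre row, width, height] in pixels, round what is visible of it).
The state is a dict: "t": time; "q": joint angles; "qd": joint speeds; "tau": joint torques, N m; "position": TCP position; "tcp_rot": TCP orientation; "force": force on the tool from outside, world axes, zero at the start; "wrist_torque": the same for the moment, N m; "gripper_width": opening from 0.0 (shut) to 1.0 (fully open).
Only numpy, scipy, OpenCV 4.12 (cv2) and the standard library are available. Lean on these libraries where they do the work, as an engineer would, in place of code of your own. Each camera call takes 0.05 s, during which the arm holds its last target. There are 200 camera calls.

TASK

The cold-stage controller beside the microtome has tripped. Take the orange stylus from its stand, use it to press the red recessed reset button on the controller's top panel fully down for a moment, hang the stylus back upright by its collar in the fork of the stand, and push the green cover door shut until it snaps home on its catch. Leave the other things on the bench where they are.

Things in the scene. Friction and masses are not known exactly. Their poses are not given: they have to be found in the camera images.
- controller: Cold-stage controller: a grey metal box, 180 mm along its x, 160 mm along its y, 85 mm tall up to its flat white top panel, fixed to the bench. Origin at the centre of its underside; z up, the cover door is hinged along its +y edge.
- reset_well (a point): Centre of the mouth of the recess of the reset button, level with the top panel (85 mm above the bench), marked by a thin yellow ring: a round well 18 mm in diameter. The red button cap lies 12 mm down in it. In the controller's frame at x -25, y -30, z 85 mm.
- reset_button (a joint): Travel of the spring reset button: 0 = up at rest, 0.006 m = fully down. It starts to move at about 2 N and is fully down at about 5.5 N; springs back by itself.
- button_cap: The red round button cap, 15 mm in diameter; origin at the centre of its top face, 12 mm below the top panel at rest. It moves straight down.
- cover_door (a joint): Angle of the green cover door: 0 = shut flat over the panel, 1.57 = upright, at most 2.1 (leaning outwards, away from the panel). Stiff hinge: it stays where it is left. In the last 13 mm of its free edge's travel (from about 0.08 rad) a ridge on the edge's tab must be forced past a sprung ball (about 6 N at the edge); it then snaps to 0 and is held there.
- door_hinge (a point): Middle of the hinge line, parallel to the controller's x at y +81, z 97 mm of its frame, mid-thickness of the door: a plate 176 mm wide along the hinge, 6 mm thick, reaching 163 mm from the hinge line; shut, its upper face is 100 mm above the bench. At the middle of its free edge a tab 50 mm wide, ending 173 mm from the hinge line, stands 27 mm off the inner face.
- door_edge (a point): Middle of the free edge of the door, on its outer face (the upper face when shut), 163 mm from the hinge line; moves with the door.
- stylus: The reset stylus, a straight round tool 146 mm long, 60 g. Origin at its lower tip, z along it towards the handle. Steel pin 8 mm thick with a round nose from 0 to 60 mm, black collar 34 mm across from 60 to 66 mm, orange handle 18 mm thick with black bands from 66 to 146 mm. It starts hanging upright by the collar in the stand, tip 15 mm above the bench.
- stylus_grip (a point): A point on the axis of the stylus in the middle of the handle, 108 mm above its tip.
- stand: The stylus stand, fixed to the bench: dark foot 90 x 80 x 10 mm, and an aluminium two-pronged fork, 50 mm wide, its flat top 75 mm above the bench. Origin on the bench below the place where the stylus hangs, z up. The slot of the fork is 16 mm wide in y (centred on y 0), open towards the stand's -x at x -35 mm and closed at x +20 mm.
- amber_bottle: amber glass reagent bottle, 64 mm across, 125 mm tall; loose bystander, origin at its underside.
- jar: clear jar with a blue cap, 64 mm across, 75 mm tall; loose bystander, origin at its underside.
- blade_case: flat orange blade case with a clear lid, 115 x 36 x 20 mm, long axis x; loose bystander, origin at its underside.
- slide_box: blue slide box with a white lid, 85 x 100 x 34 mm; loose bystander, origin at its underside.
- brush: bench brush, 170 mm long, lying along its x; loose bystander, origin at its underside.
- wrench: small steel wrench, 150 mm long, lying along its x; loose bystander, origin at its underside.
- dish: shallow glass dish, 90 mm across, 18 mm tall; loose bystander, origin at its underside.

How it is judged:
By the outcome, as a careful person would: the job done as asked, in the order asked, and still so for the second after the job is handed in, with the robot touching nothing.
It also fails if it takes over 72 s, if anything falls off the work surface, if the arm or the gripper's body presses on something with over 40 N, if the wrist force passes 120 N, or if a joint passes its speed limit or range.

## Working session

There is one attempt and no reset: what is moved stays moved. The work goes in short steps, Python scripts to look and compute and a tool call to move; the robot and the scene stay as the last step left them, time stands still between calls to the robot, and variables do not carry over. Pictures are saved under pics/ and viewed, about 8 in all and at most 12, crops included, and the job is handed in when it is done.

Besides the shell and the picture viewer there is one more tool, called after "Emit:" in YAML: its name, and indented under it one key for each argument. carry_out: Moves the arm, as the interface text tells. Its arguments: {"type":"object","properties":{"moves":{"type":"array","items":{"type":"array","items":{"type":"array","items":{"type":"number"}}}},"hand":{"type":"number"}},"required":["moves"]}

```bash
ls; mkdir -p pics
python3 - <<'E'
from bench import *
import cv2, numpy as np
s=read_state(); print(s)
for c in("side","top"):
    d=get_image(c); cv2.imwrite(f"pics/{c}0.png",d["image"]); print(c,d["mtx"],d["eye"],d["orientation"],[k for k in d])
    for q in("controller","reset_well","button_cap","cover_door","stylus","stand","door_edge","amber_bottle","jar","blade_case","slide_box"):
        r=recognise(q,c); print(q,[(np.round(x["bbox"]).tolist(),round(x["confidence"],2)) for x in r[:2]])
E
```

```text
pics
{'t': 0.0, 'q': array([ 1.220222  ,  0.62933598,  0.03845763,  1.51839582, -0.02703762,
        0.99628549, -0.02001631]), 'qd': array([ 5.27203312e-04, -3.99339063e-04, -6.73826574e-04,  7.79716786e-04,
        1.69567330e-03,  7.07716457e-05,  5.36389334e-04]), 'tau': array([ 9.71547706e-05, -5.63389850e+01,  1.22619320e+00, -1.93437320e+01,
        1.10015788e-02,  1.04778731e-02,  1.80682298e-05]), 'position': array([ 0.18244961, -0.62316082,  0.20728709]), 'tcp_rot': array([[ 2.80892287e-01, -9.59739149e-01, -5.38301435e-04],
       [-9.59737406e-01, -2.80892802e-01,  1.82891166e-03],
       [-1.90648311e-03,  2.90084600e-06, -9.99998183e-01]]), 'force': array([-0.12952118,  0.70320258, -0.25680162]), 'wrist_torque': array([0.03409421, 0.06490141, 0.03274062]), 'gripper_width': 0.9999064217651014}
side [[519.61109076   0.         281.07956105]
 [  0.         519.61109076 201.99999427]
 [  0.           0.           1.        ]] [ 0.43661332 -1.18729531  0.80418602] [[ 0.998258    0.02019166 -0.05543693]
 [-0.05797358  0.51016852 -0.85811837]
 [ 0.01095535  0.85983741  0.5104
[... 878 characters left out ...]
672732  0.98937887 -0.14439405]
 [-0.9996953   0.01917105  0.01554923]
 [ 0.01815226  0.14408995  0.98939809]] ['image', 'mtx', 'eye', 'orientation']
controller []
reset_well [([194.0, 199.0, 97.0, 69.0], 0.71), ([346.0, 224.0, 10.0, 11.0], 0.59)]
button_cap []
cover_door [([166.0, 202.0, 44.0, 60.0], 0.62)]
stylus [([347.0, 224.0, 18.0, 10.0], 0.51), ([276.0, 215.0, 8.0, 39.0], 0.48)]
stand [([345.0, 223.0, 31.0, 32.0], 0.75)]
door_edge [([165.0, 200.0, 46.0, 64.0], 0.84), ([434.0, 217.0, 25.0, 21.0], 0.65)]
amber_bottle [([252.0, 136.0, 23.0, 28.0], 0.84)]
jar [([434.0, 219.0, 28.0, 21.0], 0.76)]
blade_case [([135.0, 194.0, 25.0, 46.0], 0.23)]
slide_box [([425.0, 268.0, 40.0, 37.0], 0.93)]
```

Run:
```python
import cv2
a=cv2.imread("pics/top0.png")[90:330,100:500]; cv2.imwrite("pics/topc.png",cv2.resize(a,None,fx=2,fy=2,interpolation=cv2.INTER_CUBIC))
a=cv2.imread("pics/side0.png")[70:310,160:420]; cv2.imwrite("pics/sidec.png",cv2.resize(a,None,fx=2.5,fy=2.5,interpolation=cv2.INTER_CUBIC))
```

```text
(no output)
```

View pics/topc.png

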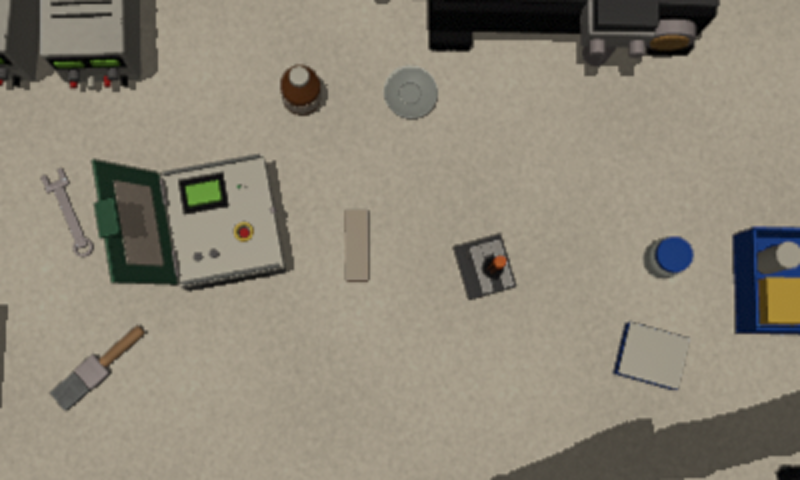

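View pics/sidec.png

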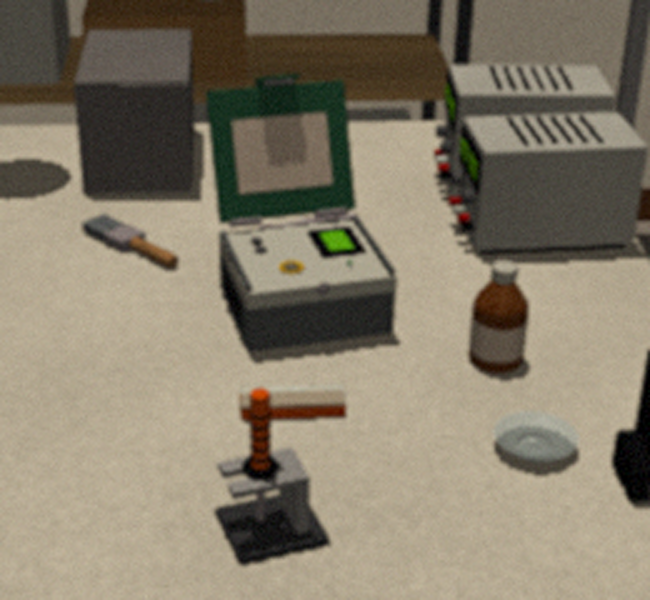

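Top view: controller at crop (225,225) with door leaning open to image-left (+y). The yellow/red well is at full-image (221.5,205.5), and the stylus in the stand at about (347,223). Side view: stylus handle top at (264,227), collar at (264,256), fork prongs pointing to −x.

```bash
cat > h.py <<'E'
from bench import *
import cv2, numpy as np
from scipy.optimize import least_squares
def cam(c): 
    d=get_image(c); return d
def ray(d,p):
    v=np.array([(p[0]-d["mtx"][0,2])/d["mtx"][0,0],-(p[1]-d["mtx"][1,2])/d["mtx"][1,1],-1]); return np.array(d["orientation"])@v
def onz(d,p,z):
    v=ray(d,p); e=np.array(d["eye"]); return e+v*(z-e[2])/v[2]
def proj(d,X):
    v=np.array(d["orientation"]).T@(np.asarray(X)-d["eye"]); return np.array([d["mtx"][0,2]+d["mtx"][0,0]*v[0]/-v[2],d["mtx"][1,2]-d["mtx"][1,1]*v[1]/-v[2]])
def tri(d1,p1,d2,p2):
    A=[];b=[]
    for d,p in((d1,p1),(d2,p2)):
        v=ray(d,p);v/=np.linalg.norm(v);P=np.eye(3)-np.outer(v,v);A.append(P);b.append(P@d["eye"])
    x,r,*_=np.linalg.lstsq(np.vstack(A),np.hstack(b),rcond=None); return x,r
def delta(R,p,target):  # mm shift in tool axes
    return 1000*R.T@(np.asarray(target)-p)
E
python3 - <<'E'
from h import *
T=cam("top");S=cam("side")
t=lambda x,y:(x/2+100-.25,y/2+90-.25)
s=lambda x,y:(x/2.5+160-.3,y/2.5+70-.3)
print("panel corners z85",[onz(T,t(*p),.085)[:2].round(4) for p in((163,172),(264,157),(285,268),(183,285))])
print("panel corners side",[onz(S,s(*p),.085)[:2].round(4) for p in((222,236),(350,220),(393,281),(248,302))])
# colour blobs
for n,d,box in(("top",T,(190,150,250,240)),("side",S,(240,140,330,220))):
    x0,y0,x1,y1=box;h=cv2.cvtColor(d["image"],cv2.COLOR_BGR2HSV)[y0:y1,x0:x1]
    m=(h[...,1]>110)&(h[...,2]>100)&((h[...,0]<33)|(h[...,0]>170))
    k,l,st,ce=cv2.connectedComponentsWithStats(m.astype(np.uint8))
    for i in range(1,k):
        if st[i,4]>8: c=ce[i]+[x0,y0]; print(n,st[i],c,onz(d,c,.085 if n=="side" else .083))
# stylus: top of handle
print("handle top",tri(T,t(500,261),S,s(260,392)), onz(S,s(260,392),.161),onz(T,t(500,261),.161))
print("collar",onz(S,s(260,466),.081),onz(T,t(490,267),.081))
print("foot side",[onz(S,s(*p),.01)[:2].round(4) for p in((217,510),(243,560),(327,543))])
print("door top corners side/top",tri(T,t(94,160),S,s(345,85)),tri(T,t(113,283),S,s(208,92)))
for q,c,d in(("stylus","side",S),("stylus","top",T)):
    for r in cut_out(q,c)[:1]:
        ys,xs=np.nonzero(r["pixels"]);print(q,c,r["confidence"],xs.min(),xs.max(),ys.min(),ys.max(),xs.mean())
E
```

```text
panel corners z85 [array([0.5944, 0.2946]), array([0.621 , 0.1407]), array([0.4498, 0.1037]), array([0.421, 0.257])]
panel corners side [array([0.4275, 0.2545]), array([0.5896, 0.2939]), array([0.6252, 0.1306]), array([0.456 , 0.0875])]
top [27 51 10 10 63] [221.57142857 205.57142857] [0.50460094 0.16836808 0.083     ]
side [32 34 10  6 40] [276.35 176.25] [0.50938848 0.17123156 0.085     ]
handle top (array([ 0.45922539, -0.21229175,  0.16085109]), array([8.08354697e-06])) [ 0.46122269 -0.21205869  0.161     ] [ 0.45718356 -0.21234104  0.161     ]
collar [ 0.46064042 -0.21523251  0.081     ] [ 0.45765354 -0.2084645   0.081     ]
foot side [array([ 0.4192, -0.1891]), array([ 0.4431, -0.2636]), array([ 0.5223, -0.243 ])]
door top corners side/top (array([0.5818675, 0.3646622, 0.2375977]), array([2.2357397e-05])) (array([0.4103812 , 0.3286507 , 0.24367255]), array([2.79924061e-05]))
stylus side 0.86 256 271 225 277 263.7867647058824
```

Emit:
carry_out:
  moves:
    - [[-32,-38,0,0,0,0],[-72,-87,0,0,0,0],[-112,-135,0,0,0,0],[-152,-183,0,0,0,0],[-192,-231,0,0,0,0],[-232,-279,0,0,0,0],[-266,-320,0,0,0,0],[-296,-357,0,0,0,0],[-312,-376,0,0,0,0],[-316,-381,0,0,0,0],[-316,-381,0,0,0,0]]

```text
t: 2.78
position: [0.4592, -0.2142, 0.2083]
tcp_rot: [[0.281, -0.96, -0.0], [-0.96, -0.281, -0.001], [0.0, 0.0, -1.0]]
force: [-0.0, -0.0, 0.0]
gripper_width: 1.001
```

Run:
```python
from h import *
S=cam("side"); s=read_state(); print(s["q"].round(3), proj(S,s["position"]))
a=S["image"][110:310,160:420]; cv2.imwrite("pics/s1.png",cv2.resize(a,None,fx=3,fy=3,interpolation=cv2.INTER_CUBIC))
```

```text
[ 0.377  0.424  0.007  1.911 -0.003  0.806 -0.902] [262.47869726 209.22881222]
```

View pics/s1.png

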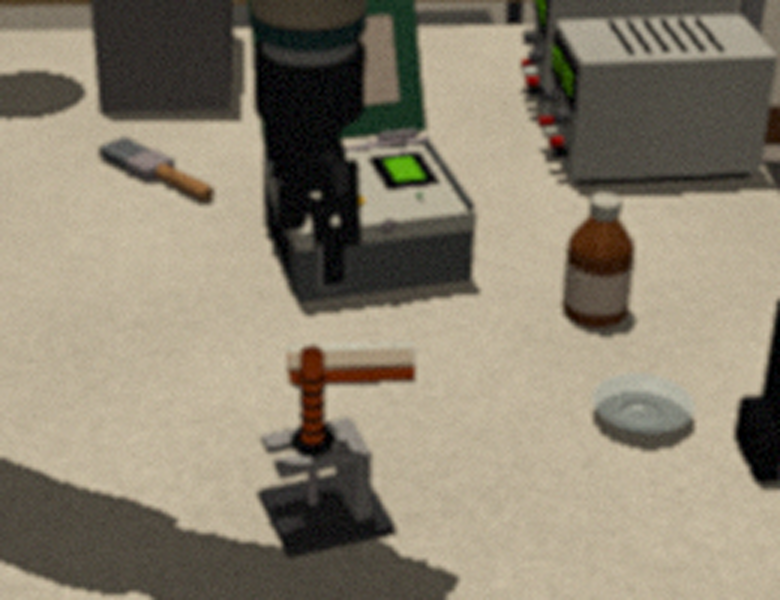

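Emit:
carry_out:
  moves:
    - [[-1,-1,20,0,0,0],[-1,-1,50,0,0,0],[-1,-1,80,0,0,0],[-1,-1,98,0,0,0],[-1,-1,104,0,0,0],[-1,-1,104,0,0,0]]

```text
t: 3.58
position: [0.459, -0.2146, 0.1043]
tcp_rot: [[0.278, -0.961, -0.001], [-0.961, -0.278, -0.001], [0.001, 0.001, -1.0]]
force: [-0.9, -0.4, 0.2]
gripper_width: 1.0
```

Emit:
carry_out:
  hand: 5
  moves:
    - [[0,0,0,0,0,0],[0,0,0,0,0,0],[0,0,0,0,0,0],[0,0,0,0,0,0],[0,0,0,0,0,0],[0,0,0,0,0,0],[0,0,0,0,0,0],[0,0,0,0,0,0]]

```text
t: 4.58
position: [0.4591, -0.2146, 0.1044]
tcp_rot: [[0.278, -0.961, -0.001], [-0.961, -0.278, -0.001], [0.001, 0.001, -1.0]]
force: [0.6, 0.5, 3.8]
gripper_width: 0.189
```

Emit:
carry_out:
  moves:
    - [[0,0,-15,0,0,0],[0,0,-40,0,0,0],[0,0,-70,0,0,0],[0,0,-100,0,0,0],[0,0,-125,0,0,0],[0,0,-130,0,0,0],[0,0,-130,0,0,0]]

```text
t: 5.45
position: [0.4589, -0.2144, 0.2344]
tcp_rot: [[0.278, -0.961, -0.001], [-0.961, -0.278, -0.001], [0.001, 0.001, -1.0]]
force: [-0.1, -0.2, -1.8]
gripper_width: 0.189
```

Run:
```python
from h import *
S=cam("side"); s=read_state(); p=s["position"];R=s["tcp_rot"]
print(p,s["force"],"tip expected px",proj(S,p-[0,0,.0894]),"collar",proj(S,p-[0,0,.0264]), "need to well", delta(R,p,[.506,.169,.0]))
a=S["image"][110:310,180:380]; cv2.imwrite("pics/s2.png",cv2.resize(a,None,fx=3,fy=3,interpolation=cv2.INTER_CUBIC))
```

```text
[ 0.45853808 -0.21422529  0.23382523] [-0.43308222 -0.0437984  -1.22962625] tip expected px [262.58366419 233.1919974 ] collar [262.37665097 209.39892653] need to well [-354.96566435 -152.50666881  233.51570683]
```

View pics/s2.png

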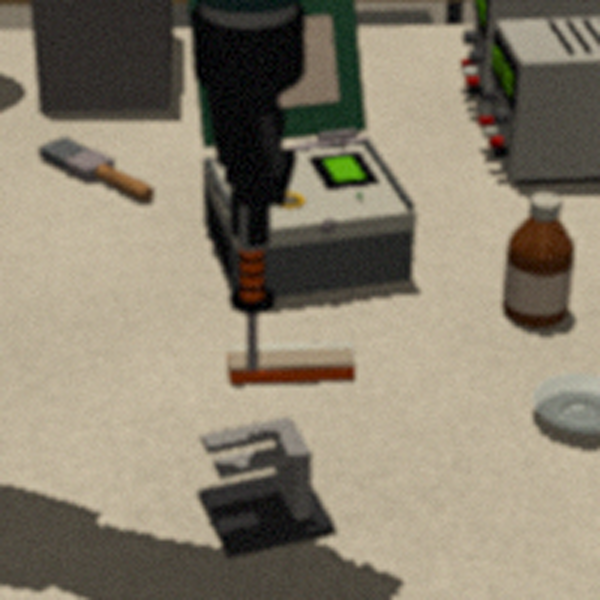

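Emit:
carry_out:
  moves:
    - [[-20,-9,0,0,0,0],[-60,-26,0,0,0,0],[-110,-47,0,0,0,0],[-160,-69,0,0,0,0],[-210,-90,0,0,0,0],[-260,-112,0,0,0,0],[-305,-131,0,0,0,0],[-340,-146,0,0,0,0],[-355,-153,0,0,0,0],[-355,-153,0,0,0,0],[-355,-153,20,0,0,0],[-355,-153,20,0,0,0]]

```text
t: 7.0
position: [0.5057, 0.1663, 0.2122]
tcp_rot: [[0.275, -0.961, -0.005], [-0.961, -0.275, -0.003], [0.002, 0.006, -1.0]]
force: [1.0, 0.1, 0.0]
gripper_width: 0.196
```

Run:
```python
from h import *
S=cam("side"); T=cam("top"); s=read_state(); p=s["position"]
print(p,s["q"].round(2),"tip px",proj(S,p-[0,0,.0894]),proj(T,p-[0,0,.0894]),"well",proj(S,[.506,.169,.085]),"need",delta(s["tcp_rot"],p,[.5067,.169,.18]))
a=cv2.resize(S["image"][110:240,210:340],None,fx=4,fy=4,interpolation=cv2.INTER_CUBIC);b=cv2.resize(T["image"][140:270,180:250],None,fx=4,fy=4,interpolation=cv2.INTER_CUBIC)
cv2.imwrite("pics/s3.png",np.hstack([a,b]))
```

```text
[0.5069818  0.16755924 0.2136828 ] [-0.33  0.46 -0.07  1.83  0.04  0.86 -1.7 ] tip px [275.67313934 164.91730098] [220.60111313 202.73251752] well [275.24215167 176.62331204] need [-1.48884004 -0.20916769 33.68123394]
```

View pics/s3.png

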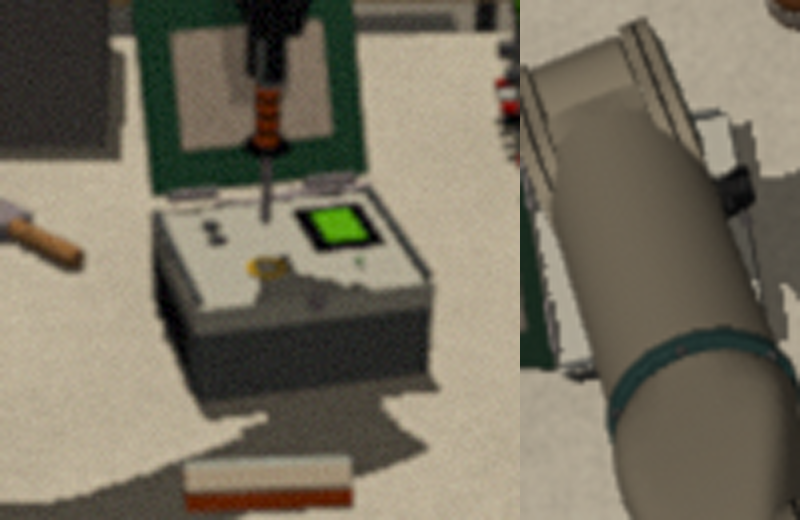

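Emit:
carry_out:
  moves:
    - [[-1,-1,10,0,0,0],[-1,-1,22,0,0,0],[-1,-1,32,0,0,0],[-1,-1,32,0,0,0],[-1,-1,32,0,0,0],[-1,-1,32,0,0,0]]

```text
t: 7.85
position: [0.5079, 0.1689, 0.182]
tcp_rot: [[0.276, -0.961, -0.001], [-0.961, -0.276, -0.001], [0.001, 0.002, -1.0]]
force: [0.7, 0.3, -0.6]
gripper_width: 0.192
```

Run:
```python
from h import *
S=cam("side"); s=read_state(); p=s["position"]
print(p,s["force"],"tip px",proj(S,p-[0,0,.0894]))
cv2.imwrite("pics/s4.png",cv2.resize(S["image"][140:210,240:320],None,fx=6,fy=6,interpolation=cv2.INTER_CUBIC))
```

```text
[0.50786411 0.16889929 0.18203874] [ 0.44109114  0.21303308 -0.56400988] tip px [275.88932531 174.33436701]
```

View pics/s4.png

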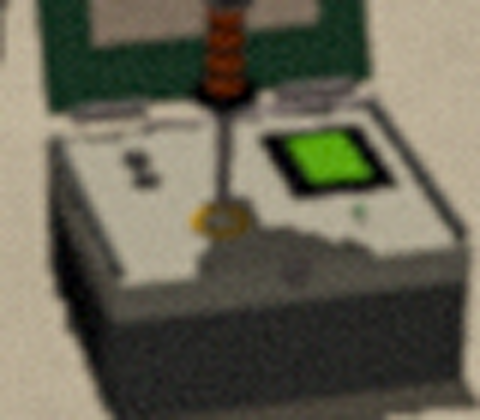

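Tip at about (277,174), ring centre (276.8,176.5): aligned; descending into the well.

Emit:
carry_out:
  moves:
    - [[0,0,4,0,0,0],[0,0,8,0,0,0],[0,0,12,0,0,0],[0,0,16,0,0,0],[0,0,16,0,0,0]]

```text
t: 8.52
position: [0.5076, 0.1688, 0.1656]
tcp_rot: [[0.276, -0.961, -0.002], [-0.961, -0.276, -0.001], [0.001, 0.003, -1.0]]
force: [-0.1, -0.7, -1.2]
gripper_width: 0.192
```

Emit:
carry_out:
  moves:
    - [[0,0,2,0,0,0],[0,0,4,0,0,0],[0,0,6,0,0,0],[0,0,6,0,0,0]]

```text
t: 9.02
position: [0.5077, 0.1688, 0.1598]
tcp_rot: [[0.276, -0.961, -0.002], [-0.961, -0.276, -0.001], [0.001, 0.002, -1.0]]
force: [0.2, -0.3, 3.1]
gripper_width: 0.194
```

Emit:
carry_out:
  moves:
    - [[0,0,2,0,0,0],[0,0,4,0,0,0],[0,0,5,0,0,0],[0,0,5,0,0,0]]

```text
t: 9.52
position: [0.5083, 0.169, 0.1556]
tcp_rot: [[0.276, -0.961, -0.0], [-0.961, -0.276, -0.001], [0.001, 0.001, -1.0]]
force: [-0.8, -0.1, 9.5]
gripper_width: 0.191
```

Emit:
carry_out:
  moves:
    - [[0,0,1.5,0,0,0],[0,0,1.5,0,0,0],[0,0,1.5,0,0,0]]

```text
t: 9.9
position: [0.5088, 0.1691, 0.1554]
tcp_rot: [[0.276, -0.961, 0.001], [-0.961, -0.276, -0.0], [0.001, -0.001, -1.0]]
force: [-2.2, -0.8, 12.2]
gripper_width: 0.194
```

Emit:
carry_out:
  moves:
    - [[0,0,-8,0,0,0],[0,0,-22,0,0,0],[0,0,-45,0,0,0],[0,0,-70,0,0,0],[0,0,-80,0,0,0],[0,0,-80,0,0,0]]

```text
t: 10.65
position: [0.509, 0.1693, 0.2358]
tcp_rot: [[0.275, -0.961, 0.002], [-0.961, -0.275, -0.0], [0.001, -0.002, -1.0]]
force: [-0.3, -0.3, -0.9]
gripper_width: 0.191
```

Emit:
carry_out:
  moves:
    - [[20,9,0,0,0,0],[60,26,0,0,0,0],[110,47,0,0,0,0],[160,69,0,0,0,0],[210,90,0,0,0,0],[260,112,0,0,0,0],[305,132,0,0,0,0],[340,147,0,0,0,0],[355,154,0,0,0,0],[355,154,0,0,0,0],[355,154,0,0,0,0],[355,154,0,0,0,0]]

```text
t: 12.15
position: [0.4592, -0.2126, 0.2357]
tcp_rot: [[0.278, -0.961, 0.002], [-0.961, -0.278, 0.001], [-0.0, -0.002, -1.0]]
force: [-0.7, 0.6, -0.7]
gripper_width: 0.192
```

Run:
```python
from h import *
S=cam("side"); s=read_state(); p=s["position"]
print(p,s["force"],"tip px",proj(S,p-[0,0,.0894]),delta(s["tcp_rot"],p,[.459,-.2146,.1044]))
R=s["tcp_rot"];print(cv2.Rodrigues(R.T@np.array([[.278,-.961,-.001],[-.961,-.278,-.001],[.001,.001,-1]]))[0].ravel())
cv2.imwrite("pics/s5.png",cv2.resize(S["image"][170:310,200:340],None,fx=4,fy=4,interpolation=cv2.INTER_CUBIC))
```

```text
[ 0.45918695 -0.21294494  0.23579931] [0.76207245 0.51780058 0.24935993] tip px [262.84926816 232.14168086] [  1.50901477   0.92432398 131.39794746]
[-3.28657307e-03  6.21193555e-04  1.52620291e-06]
```

View pics/s5.png

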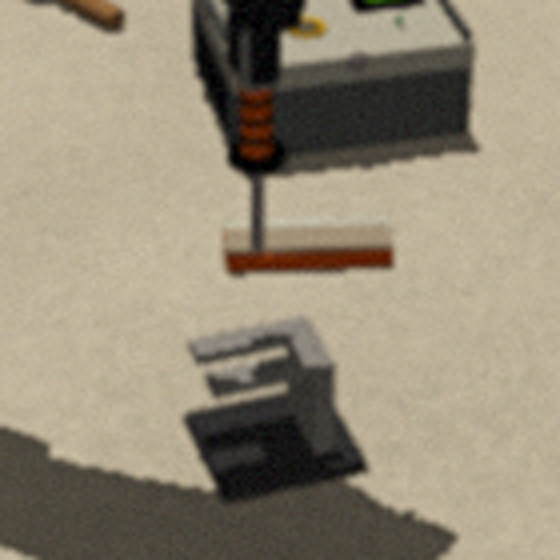

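Emit:
carry_out:
  moves:
    - [[1.5,1,0,-0.003,0,0],[1.5,1,20,-0.003,0,0],[1.5,1,45,-0.003,0,0],[1.5,1,65,-0.003,0,0],[1.5,1,75,-0.003,0,0],[1.5,1,85,-0.003,0,0],[1.5,1,95,-0.003,0,0],[1.5,1,105,-0.003,0,0],[1.5,1,115,-0.003,0,0],[1.5,1,123,-0.003,0,0],[1.5,1,127,-0.003,0,0],[1.5,1,127,-0.003,0,0]]

```text
t: 13.7
position: [0.4588, -0.2146, 0.1086]
tcp_rot: [[0.278, -0.961, -0.001], [-0.961, -0.278, -0.0], [-0.0, 0.001, -1.0]]
force: [0.3, -0.0, -1.0]
gripper_width: 0.196
```

Emit:
carry_out:
  moves:
    - [[0,0,2,0,0,0],[0,0,4,0,0,0],[0,0,4,0,0,0]]

```text
t: 14.08
position: [0.4588, -0.2146, 0.1046]
tcp_rot: [[0.278, -0.961, -0.001], [-0.961, -0.278, -0.0], [0.0, 0.001, -1.0]]
force: [-0.7, 0.1, -0.5]
gripper_width: 0.193
```

Emit:
carry_out:
  moves:
    - [[0,0,0.7,0,0,0],[0,0,1.4,0,0,0],[0,0,1.4,0,0,0]]

```text
t: 14.45
position: [0.4591, -0.2146, 0.1044]
tcp_rot: [[0.278, -0.961, -0.0], [-0.961, -0.278, -0.001], [0.0, 0.0, -1.0]]
force: [-2.0, 1.7, 10.7]
gripper_width: 0.191
```

Collar is seated on the fork (10.7 N). I'll ease off, release and rise.

Emit:
carry_out:
  moves:
    - [[0,0,-0.6,0,0,0],[0,0,-0.8,0,0,0]]

```text
t: 14.7
position: [0.4591, -0.2146, 0.1053]
tcp_rot: [[0.278, -0.961, 0.0], [-0.961, -0.278, -0.001], [0.001, 0.0, -1.0]]
force: [-0.3, 0.3, -1.2]
gripper_width: 0.194
```

Emit:
carry_out:
  hand: 85
  moves:
    - [[0,0,0,0,0,0],[0,0,0,0,0,0],[0,0,0,0,0,0],[0,0,0,0,0,0],[0,0,0,0,0,0],[0,0,0,0,0,0],[0,0,0,0,0,0],[0,0,0,0,0,0]]

```text
t: 15.7
position: [0.4591, -0.2146, 0.1053]
tcp_rot: [[0.278, -0.961, 0.0], [-0.961, -0.278, -0.001], [0.001, 0.0, -1.0]]
force: [0.4, -0.3, -0.9]
gripper_width: 0.997
```

Emit:
carry_out:
  moves:
    - [[0,0,-10,0,0,0],[0,0,-35,0,0,0],[0,0,-70,0,0,0],[0,0,-120,0,0,0],[0,0,-170,0,0,0],[0,0,-215,0,0,0],[0,0,-245,0,0,0],[0,0,-256,0,0,0],[0,0,-256,0,0,0]]

```text
t: 16.82
position: [0.459, -0.2144, 0.3614]
tcp_rot: [[0.278, -0.961, 0.0], [-0.961, -0.278, -0.001], [0.001, -0.0, -1.0]]
force: [-0.5, -0.2, 0.3]
gripper_width: 0.993
```

Run:
```python
from h import *
S=cam("side"); s=read_state(); print(s["position"],s["q"].round(2))
cv2.imwrite("pics/s6.png",cv2.resize(S["image"][60:310,200:360],None,fx=2.4,fy=2.4,interpolation=cv2.INTER_CUBIC))
```

```text
[ 0.45856221 -0.21417882  0.36046418] [ 0.37  0.27  0.01  1.68 -0.    1.19 -0.9 ]
```

View pics/s6.png

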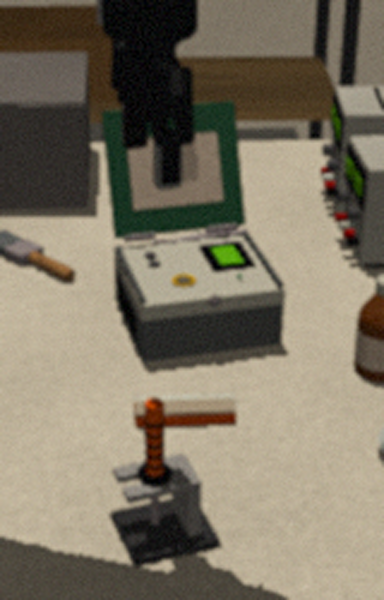

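Emit:
carry_out:
  hand: 0
  moves:
    - [[-20,-7,0,0,0,0],[-60,-20,0,0,0,0],[-110,-37,0,0,0,0],[-160,-53,0,0,0,0],[-210,-70,0,0,0,0],[-260,-87,0,0,0,0],[-310,-103,0,0,0,0],[-360,-120,0,0,0,0],[-410,-136,0,0,0,0],[-460,-153,0,0,0,0],[-510,-170,0,0,0,0],[-555,-185,0,0,0,0]]

```text
t: 18.38
position: [0.4812, 0.3718, 0.3582]
tcp_rot: [[0.279, -0.96, -0.004], [-0.96, -0.279, -0.002], [0.001, 0.005, -1.0]]
force: [-0.3, -0.5, 0.5]
gripper_width: -0.004
```

Run:
```python
from h import *
s=read_state();p=s["position"];print(p,s["q"].round(2))
print(delta(s["tcp_rot"],p,[.483,.397,.36]),s["gripper_width"])
```

```text
[0.48117282 0.37179044 0.35815263] [-0.54  0.46 -0.26  1.4   0.12  1.3  -2.1 ]
[-23.70094591  -8.76920444  -1.90777944] -0.0035836304129708606
```

Emit:
carry_out:
  moves:
    - [[-28,-9,0,0,0,0],[-28,-9,0,0,0,0],[-28,-9,30,0,0,0],[-28,-9,75,0,0,0],[-28,-9,115,0,0,0],[-28,-9,140,0,0,0],[-28,-9,145,0,0,0],[-28,-9,145,0,0,0],[-28,-9,145,0,0,0]]

```text
t: 19.5
position: [0.4821, 0.4012, 0.2144]
tcp_rot: [[0.278, -0.961, -0.003], [-0.961, -0.278, -0.001], [-0.0, 0.003, -1.0]]
force: [-0.3, -0.0, -0.1]
gripper_width: 0.003
```

```bash
cat >> h.py <<'E'
Hh=np.array([.5081,.2828]);Y=np.array([-.216,.976])
def hz(p): return (np.dot(p[:2]-Hh,Y),np.dot(p[:2]-Hh,[.976,.216]),p[2])
E
python3 - <<'E'
from h import *
S=cam("side");T=cam("top");s=read_state();p=s["position"];R=s["tcp_rot"];print(p,hz(p),s["force"])
# plan: fingertip along door outer face, lead corner at tool +x 15mm
for h,z in((.06,.215),(.03,.225),(0,.225),(-.04,.21),(-.08,.185),(-.11,.155),(-.13,.13),(-.14,.115),(-.145,.10)):
    w=Hh+Y*h; print(h,z,delta(R,p,[*w,z]).round(0))
a=cv2.resize(S["image"][60:220,190:350],None,fx=2.5,fy=2.5);b=cv2.resize(T["image"][110:270,100:260],None,fx=2.5,fy=2.5)
cv2.imwrite("pics/d1.png",np.hstack([a,b]))
E
```

```text
[0.48193586 0.40123148 0.21428384] (np.float64(0.12124057411865954), np.float64(4.499833387544984e-05), np.float64(0.2142838368340462)) [-0.52571522 -0.18699914  0.33745721]
0.06 0.215 [61.  4. -1.]
0.03 0.225 [ 91.   6. -11.]
0 0.225 [121.   8. -11.]
-0.04 0.21 [161.  10.   4.]
-0.08 0.185 [201.  13.  29.]
-0.11 0.155 [231.  15.  59.]
-0.13 0.13 [251.  16.  84.]
-0.14 0.115 [261.  17.  99.]
-0.145 0.1 [266.  17. 114.]
```

View pics/d1.png

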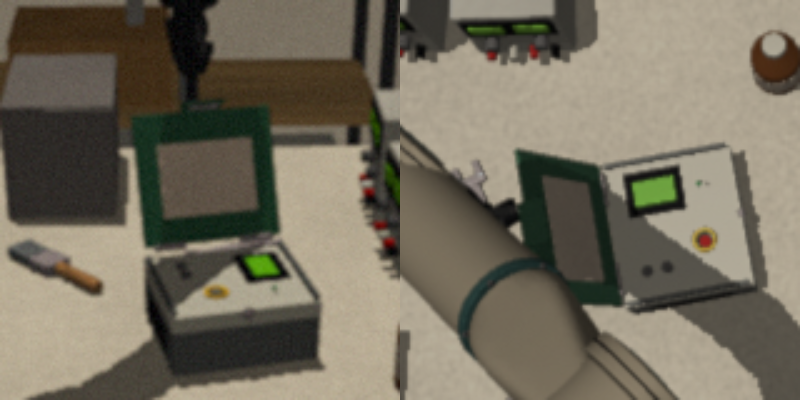

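Emit:
carry_out:
  moves:
    - [[15,1,0,0,0,0],[30,2,0,0,0,0],[46,3,0,0,0,0],[61,4,-1,0,0,0],[76,5,-6,0,0,0],[91,6,-11,0,0,0],[106,7,-11,0,0,0],[121,8,-11,0,0,0],[135,9,-7,0,0,0],[148,9,-2,0,0,0],[161,10,4,0,0,0],[161,10,4,0,0,0]]

```text
t: 21.1
position: [0.5172, 0.2417, 0.2094]
tcp_rot: [[0.276, -0.961, -0.004], [-0.961, -0.276, -0.003], [0.001, 0.005, -1.0]]
force: [0.4, -0.1, -0.1]
gripper_width: 0.002
```

Run:
```python
from h import *
s=read_state();p=s["position"];R=s["tcp_rot"];print(p,hz(p),s["force"])
for h,z in((-.06,.198),(-.08,.185),(-.095,.17),(-.11,.155),(-.12,.143),(-.13,.13),(-.14,.117)):
    w=Hh+Y*h; print(h,z,delta(R,p,[*w,z]).round(0))
```

```text
[0.51722468 0.24169022 0.20939941] (np.float64(-0.04209408000802621), np.float64(2.597824615419209e-05), np.float64(0.20939941276331223)) [ 0.35116773 -0.06333395 -0.1203091 ]
-0.06 0.198 [18.  1. 11.]
-0.08 0.185 [38.  2. 24.]
-0.095 0.17 [53.  3. 39.]
-0.11 0.155 [68.  4. 55.]
-0.12 0.143 [78.  5. 67.]
-0.13 0.13 [88.  5. 80.]
-0.14 0.117 [98.  6. 93.]
```

Emit:
carry_out:
  moves:
    - [[9,1,5,0,0,0],[18,1,11,0,0,0],[28,2,17,0,0,0],[38,2,24,0,0,0],[46,3,32,0,0,0],[53,3,39,0,0,0],[61,4,47,0,0,0],[68,4,55,0,0,0],[78,5,67,0,0,0],[88,5,80,0,0,0],[97,6,92,0,0,0],[97,6,92,0,0,0]]

```text
t: 22.6
position: [0.5372, 0.1448, 0.1162]
tcp_rot: [[0.275, -0.961, -0.007], [-0.962, -0.275, -0.004], [0.002, 0.008, -1.0]]
force: [-0.5, -0.1, 1.2]
gripper_width: 0.003
```

Run:
```python
from h import *
S=cam("side");s=read_state();p=s["position"];R=s["tcp_rot"];print(p,hz(p),s["force"])
cv2.imwrite("pics/d2.png",cv2.resize(S["image"][80:220,200:360],None,fx=3,fy=3))
```

```text
[0.53760848 0.14586917 0.11695739] (np.float64(-0.1400183211736217), np.float64(-0.000776782002681807), np.float64(0.11695738937128422)) [ 5.74814216e-01 -4.96331708e-04  1.02153325e-01]
```

View pics/d2.png

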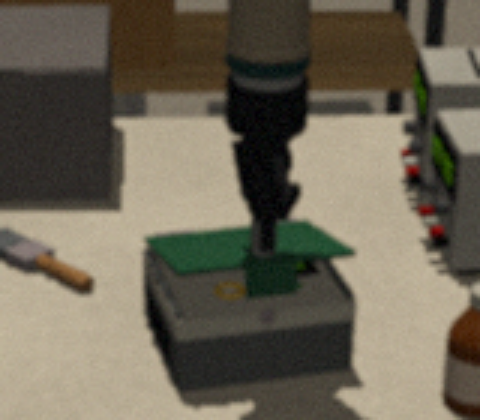

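Door is almost down, tab at crop (272,270) under the fingers. Pressing it home.

Emit:
carry_out:
  moves:
    - [[0,0,3,0,0,0],[0,0,6,0,0,0],[0,0,9,0,0,0],[0,0,12,0,0,0],[0,0,15,0,0,0],[0,0,15,0,0,0]]

```text
t: 23.4
position: [0.5373, 0.1458, 0.1017]
tcp_rot: [[0.276, -0.961, -0.006], [-0.961, -0.276, -0.003], [0.002, 0.006, -1.0]]
force: [0.2, 0.2, 0.2]
gripper_width: -0.001
```

Emit:
carry_out:
  moves:
    - [[0,0,1,0,0,0],[0,0,2,0,0,0],[0,0,3,0,0,0],[0,0,3,0,0,0]]

```text
t: 23.9
position: [0.5372, 0.1458, 0.0986]
tcp_rot: [[0.276, -0.961, -0.006], [-0.961, -0.276, -0.003], [0.002, 0.007, -1.0]]
force: [-0.7, -0.4, -0.7]
gripper_width: 0.002
```

Emit:
carry_out:
  moves:
    - [[0,0,1,0,0,0],[0,0,2,0,0,0],[0,0,3,0,0,0],[0,0,3,0,0,0]]

```text
t: 24.4
position: [0.5371, 0.1458, 0.0955]
tcp_rot: [[0.276, -0.961, -0.006], [-0.961, -0.276, -0.003], [0.002, 0.007, -1.0]]
force: [-0.2, 0.1, 0.6]
gripper_width: 0.0
```

Run:
```python
from h import *
S=cam("side");s=read_state();p=s["position"];print(p,s["force"],proj(S,p))
cv2.imwrite("pics/d3.png",cv2.resize(S["image"][120:210,230:340],None,fx=6,fy=6,interpolation=cv2.INTER_CUBIC))
```

```text
[0.53714037 0.1458444  0.09548233] [ 0.41973674 -1.03155101 -0.04164984] [286.34021245 176.97536242]
```

View pics/d3.png

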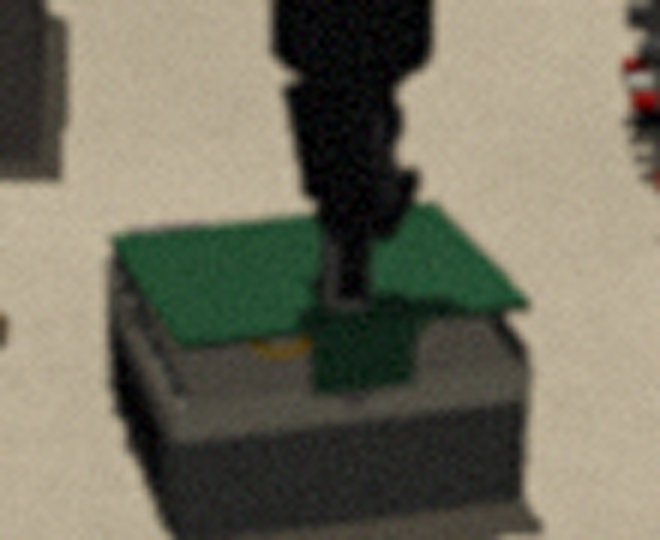

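The real fingertip is at (288,171), higher than the TCP projection (286,177), so the door is only about 0.1 rad from shut. Continuing down under force watch.

Emit:
carry_out:
  moves:
    - [[0,0,1,0,0,0],[0,0,2,0,0,0],[0,0,3,0,0,0],[0,0,4,0,0,0]]

```text
t: 24.95
position: [0.5371, 0.1458, 0.0914]
tcp_rot: [[0.276, -0.961, -0.006], [-0.961, -0.276, -0.003], [0.002, 0.007, -1.0]]
force: [0.1, 0.3, 0.5]
gripper_width: 0.002
```

Emit:
carry_out:
  moves:
    - [[0,0,1,0,0,0],[0,0,2,0,0,0],[0,0,3,0,0,0],[0,0,4,0,0,0]]

```text
t: 25.45
position: [0.5371, 0.1458, 0.0873]
tcp_rot: [[0.276, -0.961, -0.006], [-0.961, -0.276, -0.003], [0.002, 0.007, -1.0]]
force: [-0.3, -0.5, -0.7]
gripper_width: 0.003
```

```bash
cat >> h.py <<'E'
def corner(d,th,sx,r=.163,n=.003):
    X=np.array([.976,.216]);w=Hh+X*sx-Y*np.cos(th)*r+Y*np.sin(th)*n
    return proj(d,[*w,.097+r*np.sin(th)+n*np.cos(th)])
def green(d,box=(230,110,340,215)):
    x0,y0,x1,y1=box;h=cv2.cvtColor(d["image"],cv2.COLOR_BGR2HSV)[y0:y1,x0:x1]
    m=(h[...,0]>60)&(h[...,0]<90)&(h[...,1]>90); return m
E
python3 - <<'E'
from h import *
S=cam("side")
for th in(0,.05,.1,.15,.2,.3):print(th,[corner(S,th,s).round(1) for s in(-.088,.088)],"hinge",corner(S,th,-.088,0).round(1))
old=cv2.imread("pics/d3.png");m=green(S);
for c in (262,264,268,272,300,304,308,312,316):
    r=np.nonzero(m[:,c-230])[0]; print(c,(r.min()+110,r.max()+110) if len(r) else None)
print("d3 corners (260.3,177.5),(318,170.3)")
E
```

```text
0 [array([259.2, 182.9]), array([318. , 175.6])] hinge [246.7 158.4]
0.05 [array([259.1, 180.3]), array([318.1, 173. ])] hinge [246.7 158.4]
0.1 [array([259.1, 177.6]), array([318.1, 170.4])] hinge [246.6 158.4]
0.15 [array([258.9, 174.9]), array([318.1, 167.7])] hinge [246.6 158.4]
0.2 [array([258.8, 172.1]), array([318.1, 165. ])] hinge [246.6 158.4]
0.3 [array([258.3, 166.4]), array([317.9, 159.5])] hinge [246.6 158.3]
262 (np.int64(159), np.int64(179))
264 (np.int64(159), np.int64(179))
268 (np.int64(158), np.int64(179))
272 (np.int64(158), np.int64(178))
300 (np.int64(112), np.int64(175))
304 (np.int64(158), np.int64(173))
308 (np.int64(163), np.int64(174))
312 (np.int64(168), np.int64(173))
316 (np.int64(172), np.int64(173))
d3 corners (260.3,177.5),(318,170.3)
```

Emit:
carry_out:
  moves:
    - [[0,0,1.5,0,0,0],[0,0,3,0,0,0],[0,0,4,0,0,0],[0,0,4,0,0,0]]

```text
t: 26.0
position: [0.5372, 0.1455, 0.0841]
tcp_rot: [[0.275, -0.961, -0.006], [-0.961, -0.275, -0.004], [0.002, 0.006, -1.0]]
force: [-1.7, -1.3, 7.2]
gripper_width: 0.001
```

Emit:
carry_out:
  moves:
    - [[0,0,1,0,0,0],[0,0,2,0,0,0],[0,0,3,0,0,0],[0,0,4,0,0,0]]

```text
t: 26.5
position: [0.5373, 0.1454, 0.0804]
tcp_rot: [[0.275, -0.961, -0.005], [-0.961, -0.275, -0.004], [0.002, 0.006, -1.0]]
force: [0.7, -0.9, 1.8]
gripper_width: 0.001
```

Run:
```python
from h import *
S=cam("side");m=green(S);s=read_state();print(s["position"],s["force"])
for c in (262,264,268,272,300,304,308,312,316):
    r=np.nonzero(m[:,c-230])[0]; print(c,(r.min()+110,r.max()+110) if len(r) else None)
```

```text
[0.53729423 0.14542077 0.08008949] [-0.70815677  0.00596304 -0.15229642]
262 (np.int64(159), np.int64(182))
264 (np.int64(159), np.int64(182))
268 (np.int64(158), np.int64(181))
272 (np.int64(158), np.int64(181))
300 (np.int64(113), np.int64(176))
304 (np.int64(158), np.int64(176))
308 (np.int64(164), np.int64(176))
312 (np.int64(169), np.int64(176))
316 (np.int64(174), np.int64(176))
```

Force rose to 7 N and then dropped, which looks like the snap. I'll press a bit more to confirm the hard stop.

Emit:
carry_out:
  moves:
    - [[0,0,1,0,0,0],[0,0,2,0,0,0],[0,0,3,0,0,0],[0,0,3,0,0,0]]

```text
t: 27.05
position: [0.5372, 0.1454, 0.0769]
tcp_rot: [[0.275, -0.961, -0.006], [-0.961, -0.275, -0.004], [0.002, 0.006, -1.0]]
force: [-0.1, 0.1, 0.6]
gripper_width: 0.0
```

Emit:
carry_out:
  moves:
    - [[0,0,1,0,0,0],[0,0,2,0,0,0],[0,0,3,0,0,0],[0,0,3,0,0,0]]

```text
t: 27.55
position: [0.5373, 0.1455, 0.0764]
tcp_rot: [[0.275, -0.961, -0.004], [-0.961, -0.275, -0.004], [0.003, 0.005, -1.0]]
force: [-5.9, -1.5, 22.0]
gripper_width: -0.001
```

Emit:
carry_out:
  moves:
    - [[0,0,1,0,0,0],[0,0,1.5,0,0,0],[0,0,1.5,0,0,0]]

```text
t: 27.92
position: [0.5373, 0.1455, 0.0766]
tcp_rot: [[0.275, -0.961, -0.004], [-0.961, -0.275, -0.004], [0.003, 0.005, -1.0]]
force: [-3.5, -1.4, 14.2]
gripper_width: -0.001
```

Emit:
carry_out:
  moves:
    - [[0,0,-5,0,0,0],[0,0,-25,0,0,0],[0,0,-60,0,0,0],[0,0,-110,0,0,0],[0,0,-160,0,0,0],[0,0,-200,0,0,0],[0,0,-215,0,0,0],[0,0,-215,0,0,0]]

```text
t: 28.92
position: [0.5383, 0.1464, 0.2917]
tcp_rot: [[0.275, -0.961, -0.003], [-0.961, -0.275, -0.004], [0.003, 0.004, -1.0]]
force: [1.0, 0.7, -1.0]
gripper_width: 0.001
```

Run:
```python
from h import *
S=cam("side");m=green(S);s=read_state();print(s["position"],s["force"])
for c in (262,268,304,312,316):
    r=np.nonzero(m[:,c-230])[0]; print(c,(r.min()+110,r.max()+110) if len(r) else None)
cv2.imwrite("pics/f.png",cv2.resize(S["image"][110:310,200:360],None,fx=3,fy=3,interpolation=cv2.INTER_CUBIC))
```

```text
[0.5375527  0.14615722 0.29050538] [ 0.42130937 -0.24728986 -0.49610979]
262 (np.int64(159), np.int64(183))
268 (np.int64(158), np.int64(182))
304 (np.int64(159), np.int64(178))
312 (np.int64(170), np.int64(177))
316 (np.int64(176), np.int64(177))
```

View pics/f.png

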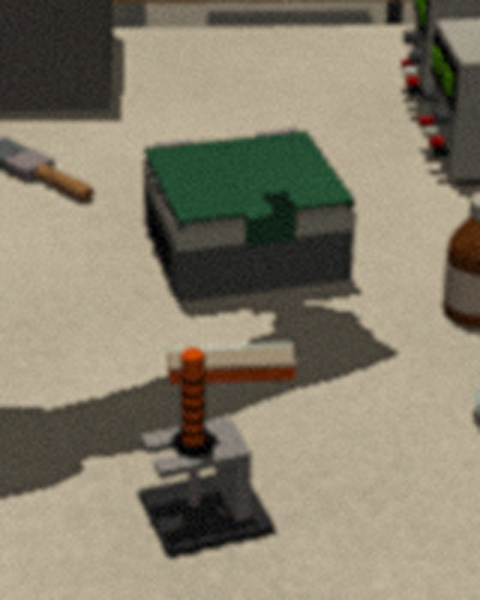

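The door is flat shut (front edge rows 183/177, matching angle 0), and the stylus hangs upright at crop (193,400). The arm is clear.

```bash
python3 -c "
from bench import *
print(close_job())"
```

```text
the job is handed in; nothing more can be done
None
```

The whole job is done and handed in, about 29 s on the robot's clock. The order was stylus out, reset pressed, stylus back in its fork, then door shut.

- **Reset button:** I pressed it until the tool came up against a hard stop. The wrist force was about 12 N there, well above the 5.5 N for fully down, with only 0.2 mm more movement. I could not read the button's travel directly, so "fully down" rests on that force and the depth.
- **Stylus:** the collar seated on the fork with about 11 N before I let go. The last picture shows it hanging upright.
- **Cover door:** the force rose to about 7 N and then dropped as it passed the catch. It then met a solid stop at 14–22 N. After the fingers withdrew, the last picture shows it flat, with its front edge where a fully shut door should be.
- **One disagreement:** during the door push the fingertips appeared roughly 15–20 mm behind the reported TCP. I relied on the images and the force there, not on the nominal height.
- **Bystanders:** I steered clear of the other items, and those visible in the last picture had not moved. I did not check every one of them individually at the end.

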